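Snug the gearbox filler plug and shut its guard

ROBOT

A 7-joint arm with a two-finger parallel gripper is mounted at the origin on a cart in front of the work surface, level with it; the furniture and walls round the work are solid. World frame = base frame: x ahead of the robot, y to its left, z up, the work surface at z = 0. Lengths are in m, angles in rad, forces in N, time in s.
With the tool pointing down it reaches from about 0.425 to 0.95 m from the base axis. Payload 16.7 kg.
Tool frame: the origin (TCP) lies between the finger pads; the fingertips stand 17 mm ahead of it and the grasp point (between the pads) lies 2 mm behind it; z points along the fingers, y is the line along which they close (so a half turn about z gives the same grasp; the last joint's range is limited). The gripper opens to 94 mm and grips with 3 to 60 N. Pads are 16 mm wide; open, the fingers measure 119 mm over their backs; the gripper's body (75 mm by 177 mm) begins 78 mm behind the grasp point.
Start: joints at [-1.413, 0.426, 0.074, 1.606, -0.034, 1.111, -0.067], TCP at [0.204, 0.643, 0.222] pointing down, gripper open.
Joint ranges: [-2.85, 2.85], [-0.5, 2.14], [-1.23, 1.37], [0.21, 2.46], [-1.02, 4.16], [0.16, 2.05], [-2.73, 2.73]. Speed limits (rad/s): [1.89, 1.89, 2.39, 2.39, 3.01, 3.01, 3.01].

INTERFACE

Orientations are given as a unit quaternion [x, y, z, w].
In Python, from bench import ctrl gives the robot as it stands.
- The arm moves only by the tool play_rows, never from a script. Its argument "deltas" is a list of rows, each a list of 7 numbers: the shift along the tool's x, y, z in cm, then the turn, a rotation vector about the tool's x, y, z in rad, then the opening, from 0 (shut) to 1 (fully open). In form: [[x, y, z, ax, ay, az, gripper], ...]. A call has 1 to 5 rows; each row is the pose to reach, as a shift and turn from the pose commanded when the call began, along the tool's axes at that moment; what a row does not reach only later rows make up. A row lasts 1/12 s, in which the tool goes at most 41.7 mm and 7.16 degrees, less where a joint would pass 70% of its speed; a pose out of reach is approached as far as the arm can. A call with a gripper value outside its range is refused whole. The fingers move at their own pace and stop on an object; "squeeze" is the grip in N (left out, the last holds). Time passes only in rows, so rows that repeat a pose let the fingers close. It gives the time, the measured TCP pose, the force, the opening and the grip force at its end, in the units of the state.
- ctrl.get_state(): the state, without advancing time (a new reading comes with each control period).
- ctrl.camera(name): name is "scene" or "top" or "wrist"; returns a dict with "image" (480x640x3 uint8, red, green, blue), "fx", "fy", "cx", "cy" (pixels), "camera_from_world" (4x4, takes a point from world to camera coordinates). Camera axes: x right, y down, z forward; pixel columns grow to the right and rows downward; lengths in m; the calibration is good to about 2 mm. A picture is of the moment at which its call begins. There is no depth.
- ctrl.close_job(): hands the job in; it is judged then, once.
The state is a dict: "t": time; "qpos": joint angles; "qd": joint speeds; "joint_torque": joint torques, N m; "ee_pos": TCP position; "eef_rot": TCP orientation; "ft_force": force on the tool from outside, world axes, zero at the start; "torque": the same for the moment, N m; "finger_gap": finger opening in m; "gripper_force": force on a finger pad.
Only numpy, scipy, OpenCV 4.12 (cv2) and the standard library are available. Lean on these libraries where they do the work, as an engineer would, in place of code of your own. Each camera call takes 0.05 s, during which the arm holds its last target. There are 200 camera calls.

TASK

The oil filler plug of the mixer gearbox is loose: turn its brass wing clockwise (seen from above) by feel until the tapered thread is snug, without overtightening it, then slide the steel splash guard fully shut over it. Leave the jam jars and the bell where they are.

Things in the scene. Friction and masses are not known exactly. Their poses are not given: they have to be found in the camera images.
- gearbox: Low grey mixer gearbox, 116 x 224 mm, fixed; its top face is 50 mm above the counter. Origin on the counter under the plug axis; z up; y points along the guard's rails from the plug to the open guard. It reaches from 57 mm on the -y side of the plug to 167 mm (shaft end 185 mm) on the +y side.
- wing (a point): Grip point of the brass filler plug, on its axis, about 0.10 m above the counter, in its flat upright wing: 46 mm long (this point's x), 10 mm thick (y), reaching 18 mm below to 14 mm above this point. A 25 mm wide flange begins 28 mm below it. Turning clockwise from above (negative about z) tightens it and lowers it 1 mm per rad. It stays where left; more than one grasp may be needed.
- boss (a point): Centre of the top of the round 46 mm boss round the plug, 57 mm above the counter. The thread runs freely at 0.04 N m for 0.9 to 2.4 rad (unseen, new each time), then bites at 0.35 N m and tightens 0.28 N m per rad. Snug is 0.45 to 0.55 N m, half a rad past the bite; past 0.65 is too tight. Read it while turning slowly: after a quick turn it reads up to 0.2 low. A 50 N grip carries it.
- seal (a point): Centre of the top of the grey tapered collar under the flange, on the plug axis, 61 mm above the counter until the plug bites; from then on the plug forces it down, 1 mm per rad: 0.25 mm or more is snug, over 1.1 mm overtightened, which is finer than the poses are measured. While the plug bears on it the wing point is 37 mm above it.
- guard (a joint): Slide of the steel splash guard, m: 0 is fully shut over the plug (hard stop), 0.095 to 0.11 at the start, on the +y side of the gearbox. About 3 N moves it; it stays where left. The guard is a hood 66 x 66 mm, reaching 72 mm above the gearbox top, open underneath and towards the plug.
- fin (a point): Grip point of the black upright fin behind the guard, 100 mm above the counter. The fin is 12 mm thick (this point's x), reaching 22 mm above to 28 mm below this point; along y it runs from the hood's back wall, 23 mm on the -y side, to 20 mm on the +y side. Moving it along -y of this point shuts the guard.
- jar_a: Portion jam jar, 45 mm across, 50 mm high, standing on the counter beside the -y end of the gearbox; origin at the centre of its underside. A bystander.
- jar_b: Portion jam jar, 45 mm across, 50 mm high, standing on the robot's side of the gearbox near the plug; origin at the centre of its underside. A bystander.
- bell: Counter bell, 62 mm across, 48 mm high, standing on the robot's side of the gearbox; origin at the centre of its underside. A bystander.

How it is judged:
By the outcome, as a careful person would: the job done as asked, in the order asked, and still so for the second after the job is handed in, with the robot touching nothing.
It also fails if it takes over 70 s, if anything falls off the work surface, if the arm or the gripper's body presses on something with over 40 N, if the wrist force passes 120 N, or if a joint passes its speed limit or range.

## Working session

There is one attempt and no reset: what is moved stays moved. The work goes in short steps, Python scripts to look and compute and a tool call to move; the robot and the scene stay as the last step left them, time stands still between calls to the robot, and variables do not carry over. Pictures are saved under pics/ and viewed, at most 10 in all, crops included, and the job is handed in when it is done.

Besides the shell and the picture viewer there is one more tool, called after "Request:" as name(argument=value, ...), one argument or row to a line, values as JSON. play_rows: Moves the arm, as the interface text tells. Its arguments: {"type":"object","properties":{"deltas":{"type":"array","items":{"type":"array","items":{"type":"number"}}},"squeeze":{"type":"number"}},"required":["deltas"]}

```bash
mkdir -p pics; cat > h.py <<'E'
import numpy as np, cv2
from bench import ctrl
from scipy.spatial.transform import Rotation as R
def snap(n,f):
    c=ctrl.camera(n); cv2.imwrite('pics/'+f,c['image'][:,:,::-1]); 
    np.savez('pics/'+f[:-4]+'.npz',**c); return c
def plane(c,u,v,z):
    T=np.array(c['camera_from_world']); C=-T[:3,:3].T@T[:3,3]
    d=T[:3,:3].T@np.array([(u-c['cx'])/c['fx'],(v-c['cy'])/c['fy'],1]); return C+d*(z-C[2])/d[2]
def proj(c,p):
    T=np.array(c['camera_from_world']); q=T[:3,:3]@p+T[:3,3]; return c['fx']*q[0]/q[2]+c['cx'],c['fy']*q[1]/q[2]+c['cy']
def st():
    s=ctrl.get_state(); Rm=R.from_quat(s['eef_rot']).as_matrix()
    print('t',round(s['t'],2),'p',np.round(s['ee_pos'],4),'R',np.round(Rm,3).tolist(),'q',np.round(s['qpos'],2),'F',np.round(s['ft_force'],2),'M',np.round(s['torque'],3),s['finger_gap'],s['gripper_force']); return s,Rm
E
python3 - <<'E'
from h import *
st(); a=snap('top','top1.png'); b=snap('scene','scene1.png')
for c in(a,b):
    T=np.array(c['camera_from_world']);print(-T[:3,:3].T@T[:3,3],c['fx'])
E
```

```text
t 0.0 p [0.2038 0.6431 0.2218] R [[-0.953, 0.302, -0.0], [0.302, 0.953, -0.001], [-0.0, -0.001, -1.0]] q [-1.41  0.43  0.07  1.61 -0.03  1.11 -0.07] F [0.6  0.27 0.17] M [-0.008 -0.021 -0.008] 0.09403250644962069 0.0
[ 0.35831314 -0.09775249  0.91120794] 547.6214329972182
[0.17018766 0.31972088 0.72828782] 518.2655872354158
```

View pics/top1.png

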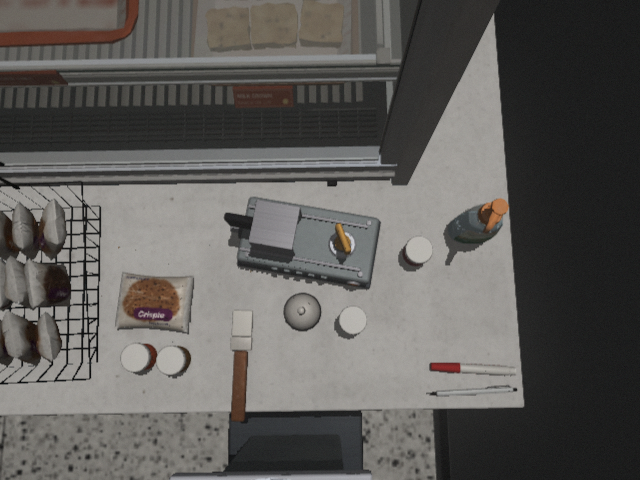

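View pics/scene1.png

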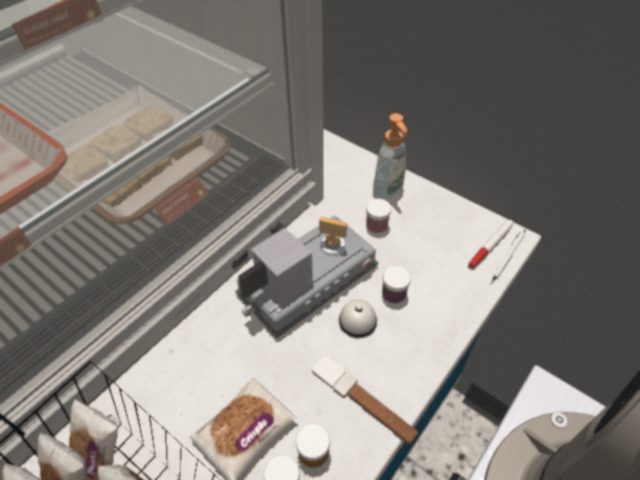

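Top view: wing at (344,238), hood at (273,229), fin at (238,221), jars at (418,250) and (351,320), bell at (302,311). The display case is just beyond the gearbox. Measuring now.

```bash
python3 - <<'E'
from h import *
L=lambda f:dict(np.load('pics/'+f))
a=L('top1.npz'); b=L('scene1.npz')
def mask(c,x0,y0,x1,y1):
    h=cv2.cvtColor(c['image'],cv2.COLOR_RGB2HSV); m=cv2.inRange(h,(10,120,60),(28,255,255)); k=np.zeros_like(m);k[y0:y1,x0:x1]=m[y0:y1,x0:x1];return k
ma=mask(a,325,215,365,260); mb=mask(b,310,205,355,255)
for c,m in((a,ma),(b,mb)):
    ys,xs=np.nonzero(m); print(len(xs),xs.min(),xs.max(),ys.min(),ys.max(),xs.mean(),ys.mean(),cv2.minAreaRect(np.c_[xs,ys].astype(np.float32)))
ys,xs=np.nonzero(ma); r=cv2.boxPoints(cv2.minAreaRect(np.c_[xs,ys].astype(np.float32)))
print('wingtop corners',[np.round(plane(a,*p,.115),4)[:2].tolist() for p in r])
# gearbox corners (top face) by eye
for p in [(250,197),(381,218),(369,289),(236,272)]: print('gb',p,np.round(plane(a,*p,.05),4)[:2])
for p in [(257,200),(300,206),(293,260),(248,245)]: print('hood',p,np.round(plane(a,*p,.122),4)[:2])
for p in [(226,219),(252,224)]: print('fin',p,np.round(plane(a,*p,.122),4)[:2])
for n,p,z in [('ja',(419,249),.05),('jb',(352,320),.05),('bell',(302,310),.045)]: print(n,np.round(plane(a,*p,z),4)[:2])
for c,f,(x0,y0,x1,y1) in ((a,'c1',(215,180,395,305)),(b,'c2',(225,190,395,340))):
    cv2.imwrite('pics/%s.png'%f,cv2.resize(c['image'][y0:y1,x0:x1,::-1],None,fx=3.3,fy=3.3,interpolation=3))
im=[cv2.resize(cv2.imread('pics/%s.png'%f),(400,600 if 0 else 330)) for f in('c1','c2')]
cv2.imwrite('pics/cc.png',np.hstack(im))
E
```

```text
205 335 350 223 252 342.8439024390244 238.27317073170732 ((341.3923034667969, 237.63851928710938), (29.892370223999023, 14.512063026428223), 82.87498474121094)
111 321 344 218 243 332.3333333333333 224.6036036036036 ((334.3102111816406, 227.4781036376953), (26.912263870239258, 20.59001922607422), 70.01689147949219)
wingtop corners [[0.5256, -0.1058], [0.528, -0.1272], [0.4833, -0.1316], [0.481, -0.1104]]
gb (250, 197) [0.5858 0.0263]
gb (381, 218) [ 0.5473 -0.1849]
gb (369, 289) [ 0.4335 -0.1621]
gb (236, 272) [0.4639 0.0474]
hood (257, 200) [0.562  0.0055]
hood (300, 206) [ 0.5518 -0.0583]
hood (293, 260) [ 0.4712 -0.0475]
hood (248, 245) [0.4945 0.0182]
fin (226, 219) [0.534  0.0511]
fin (252, 224) [0.5258 0.0126]
ja [ 0.4958 -0.2436]
jb [ 0.3857 -0.1342]
bell [ 0.4027 -0.0563]
```

View pics/cc.png

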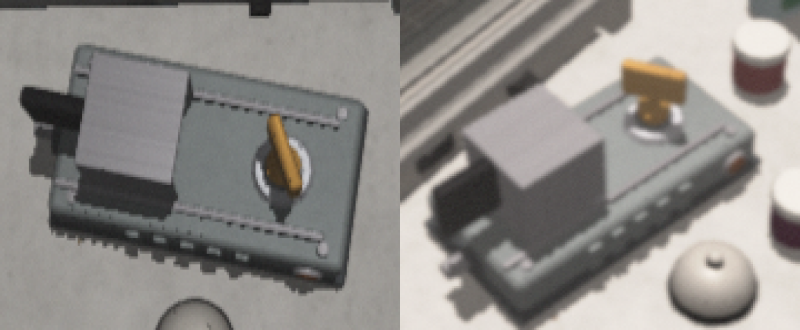

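Crops: the wing's top edge runs from about (338.8,225.5) to (347.8,250) in the top image. The gearbox is yawed about -9.5°. I'll triangulate the wing, the case edge and the basket rim.

```bash
cat >> h.py <<'E'
def tri(a,pa,b,pb):
    P=lambda c:np.array([[c['fx'],0,c['cx']],[0,c['fy'],c['cy']],[0,0,1]])@np.array(c['camera_from_world'])[:3]
    X=cv2.triangulatePoints(P(a),P(b),np.array(pa,float).reshape(2,1),np.array(pb,float).reshape(2,1))[:,0]; X=X[:3]/X[3]
    print('tri',np.round(X,4),'err',np.round(np.array(proj(a,X))-pa,1),np.round(np.array(proj(b,X))-pb,1)); return X
E
python3 - <<'E'
from h import *
L=lambda f:dict(np.load('pics/'+f))
a=L('top1.npz'); b=L('scene1.npz')
# crop2: x 225+X*170/400, y 190+Y*150/330
s=lambda X,Y:(225+X*.425,190+Y*.4545); t=lambda X,Y:(215+X*.45,180+Y*.379)
print('wing'); tri(a,t(275,117),b,s(623,62) if 0 else s(223,62)); tri(a,t(297,185),b,s(286,75))
print('hood'); tri(a,t(95,52),b,s(133,88)); tri(a,t(190,72),b,s(205,137)); tri(a,t(172,187),b,s(130,187)); 
print('shelf corner'); tri(a,(385,57),b,(268,72))
print('basket corner'); tri(a,(101,207),b,(90,366))
for p in [t(275,117),t(297,185)]: print(plane(a,*p,.114))
E
```

```text
wing
tri [ 0.5281 -0.1146  0.1064] err [-0.6 -1.1] [1.3 0.3]
tri [ 0.487  -0.1291  0.1082] err [-0.1 -0.3] [0.3 0.1]
hood
tri [ 0.5347 -0.0095  0.177 ] err [4.8 9.4] [-11.   -3.8]
tri [ 0.5403 -0.066   0.0714] err [ 6.1 13.4] [-15.2  -5.4]
tri [ 0.5152 -0.0299  0.0472] err [ -7.5 -11.3] [14.7  2.4]
shelf corner
tri [ 0.6922 -0.1771  0.2836] err [3.4 5.7] [-5.7 -2. ]
basket corner
tri [0.5799 0.2619 0.1025] err [-10.1 -12.3] [19.5  5.1]
[ 0.52471065 -0.11529419  0.114     ]
[ 0.48567876 -0.12909394  0.114     ]
```

Request:
play_rows(
  deltas=[
    [0,0,-3,0,0,0,1],
    [0,0,-6,0,0,0,1],
    [0,0,-9,0,0,0,1],
    [0,0,-12,0,0,0,1],
    [0,0,-12,0,0,0,1],
  ],
)

```text
t: 0.52
ee_pos: [0.2044, 0.645, 0.3486]
eef_rot: [0.153, 0.988, 0.004, 0.0]
ft_force: [0.1, -0.0, 0.7]
finger_gap: 0.094
gripper_force: 0.0
```

Request:
play_rows(
  deltas=[
    [-3.0,-2.0,0,0,0,-0.1,1],
    [-6.0,-4.0,0,0,0,-0.2,1],
    [-9.0,-6.0,0,0,0,-0.3,1],
    [-12,-8,0,0,0,-0.4,1],
    [-15,-10,0,0,0,-0.5,1],
  ],
)

```text
t: 0.93
ee_pos: [0.3174, 0.5012, 0.342]
eef_rot: [-0.099, 0.995, -0.0, -0.0]
ft_force: [1.0, -0.4, 0.1]
finger_gap: 0.094
gripper_force: 0.0
```

```bash
cat > d.py <<'E'
import sys
from h import *
# deltas in tool axes to world target x y z and tool-x yaw (deg)
s,Rm=st(); a=list(map(float,sys.argv[1:5]))
d=np.array(a[:3])-s['ee_pos']; y=np.arctan2(Rm[1,0],Rm[0,0])
print('cm',np.round(Rm.T@d*100,2),'yaw now',round(np.degrees(y),2),'az',round(-((np.radians(a[3])-y+np.pi)%(2*np.pi)-np.pi),3))
E
python3 d.py .5 .15 .32 199.5
```

```text
t 0.93 p [0.3174 0.5012 0.342 ] R [[-0.98, -0.197, -0.0], [-0.197, 0.98, -0.0], [0.0, -0.0, -1.0]] q [-1.18  0.21  0.08  1.64 -0.02  1.29  0.67] F [ 1.05 -0.37  0.07] M [ 0.055 -0.046  0.037] 0.09397326747546823 0.0
cm [-10.99 -38.03   2.21] yaw now -168.64 az -0.142
```

Request:
play_rows(
  deltas=[
    [-1.0,-3.6,0.2,0,0,-0.03,1],
    [-2.1,-7.2,0.4,0,0,-0.06,1],
    [-3.1,-10.8,0.6,0,0,-0.09,1],
    [-4.2,-14.5,0.8,0,0,-0.12,1],
    [-5.2,-18,1,0,0,-0.14,1],
  ],
)

```text
t: 1.35
ee_pos: [0.4028, 0.334, 0.3321]
eef_rot: [-0.166, 0.986, -0.0, -0.0]
ft_force: [0.5, 0.3, -0.2]
finger_gap: 0.0937
gripper_force: 0.0
```

```bash
python3 d.py .506 -.122 .25 199.5
```

```text
t 1.35 p [0.4028 0.334  0.3321] R [[-0.945, -0.328, -0.0], [-0.328, 0.945, -0.0], [0.0, -0.0, -1.0]] q [-0.98  0.09  0.17  1.81 -0.02  1.25  1.11] F [ 0.46  0.3  -0.16] M [ 0.036 -0.008  0.034] 0.09371127659919692 0.0
cm [  5.22 -46.46   8.22] yaw now -160.84 az -0.006
```

Request:
play_rows(
  deltas=[
    [0.4,-4,0.5,0,0,0,1],
    [0.8,-8,1.0,0,0,0,1],
    [1.3,-12,1.5,0,0,0,1],
    [1.8,-16,2.0,0,0,0,1],
    [2.2,-20,2.5,0,0,0,1],
  ],
)

```text
t: 1.77
ee_pos: [0.4466, 0.1379, 0.3071]
eef_rot: [-0.166, 0.986, 0.0, -0.0]
ft_force: [2.0, -0.6, -0.8]
finger_gap: 0.0941
gripper_force: 0.0
```

Request:
play_rows(
  deltas=[
    [0.5,-4,0.8,0,0,0,1],
    [1.0,-8,1.6,0,0,0,0.8],
    [1.6,-12,2.6,0,0,0,0.6],
    [2.1,-16,3.4,0,0,0,0.6],
    [2.6,-20,4.2,0,0,0,0.6],
  ],
)

```text
t: 2.18
ee_pos: [0.4874, -0.0596, 0.2651]
eef_rot: [-0.166, 0.986, 0.0, 0.0]
ft_force: [1.9, 0.8, -0.7]
finger_gap: 0.071
gripper_force: 0.0
```

Request:
play_rows(
  deltas=[
    [0.2,-3,0.8,0,0,0,0.6],
    [0.4,-6.5,1.5,0,0,0,0.6],
    [0.4,-6.5,1.5,0,0,0,0.6],
    [0.4,-6.5,1.5,0,0,0,0.6],
  ],
)

```text
t: 2.52
ee_pos: [0.5047, -0.1221, 0.2497]
eef_rot: [-0.164, 0.986, -0.0, -0.001]
ft_force: [-0.3, 0.7, -0.0]
finger_gap: 0.0563
gripper_force: 0.0
```

```bash
python3 d.py .506 -.122 .25 199.5; python3 - <<'E'
from h import *
c=snap('wrist','w1.png'); b=snap('scene','scene2.png'); print(np.round(c['camera_from_world'],3).tolist(),c['fx'],proj(c,np.array([.506,-.122,.114])))
E
```

```text
t 2.52 p [ 0.5047 -0.1221  0.2497] R [[-0.946, -0.324, -0.001], [-0.324, 0.946, -0.001], [0.002, -0.0, -1.0]] q [-0.44  0.16  0.63  1.95 -0.1   1.07  2.13] F [-0.27  0.71 -0.  ] M [ 0.089 -0.052  0.044] 0.05633908657944677 0.0
cm [-0.12 -0.03 -0.03] yaw now -161.11 az -0.011
[[-0.324, 0.946, 0.001, 0.279], [0.92, 0.315, 0.233, -0.456], [0.22, 0.077, -0.972, 0.315], [0.0, 0.0, 0.0, 1.0]] 362.1199097362503 (np.float64(313.763942123175), np.float64(232.00370960774586))
```

View pics/w1.png

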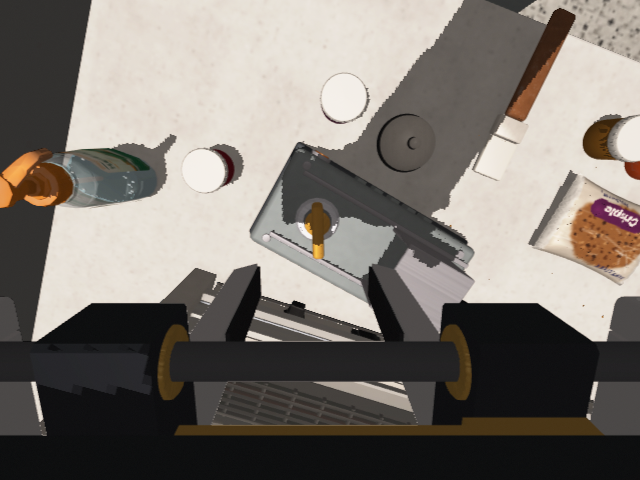

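Wrist view: the wing is nearly vertical, from (318,204) to (319,258), with the boss ring round (318,220). It lies along tool x as intended.

```bash
python3 - <<'E'
from h import *
c=dict(np.load('pics/w1.npz')); b=dict(np.load('pics/scene2.npz'));a=dict(np.load('pics/top1.npz'))
h=cv2.cvtColor(c['image'],cv2.COLOR_RGB2HSV); m=cv2.inRange(h,(10,120,50),(30,255,255)); k=np.zeros_like(m);k[190:270,295:345]=m[190:270,295:345]
ys,xs=np.nonzero(k); 
for y in range(ys.min(),ys.max()+1,5): print(y,xs[ys==y].min(),xs[ys==y].max(),end='; ')
for v in (ys.min(),ys.max()): print(plane(c,xs[ys==v].mean(),v,.112)[:2])
print('boss w',plane(c,318,219,.057)[:2],'top', plane(a,215+283*.45,180+168*.379,.057)[:2])
h=cv2.cvtColor(a['image'],cv2.COLOR_RGB2HSV); m=cv2.inRange(h,(0,0,150),(180,40,255)); k=np.zeros_like(m);k[222:262,328:358]=m[222:262,328:358]
(x,y),r=cv2.minEnclosingCircle(cv2.findNonZero(k)); print(x,y,r,plane(a,x,y,.057)[:2])
cv2.imwrite('pics/cw.png',np.vstack([cv2.resize(c['image'][180:280,240:400,::-1],(640,400),interpolation=3)]))
E
```

```text
202 316 318; 207 312 321; 212 311 323; 217 306 328; 222 306 329; 227 306 328; 232 309 325; 237 313 322; 242 313 322; 247 313 323; 252 312 323; 257 314 322; [ 0.48128064 -0.12761944]
[ 0.527075   -0.11090211]
boss w [ 0.50442558 -0.1180505 ] top [ 0.50527637 -0.12161082]
345.5 238.5 17.902612686157227 [ 0.51350927 -0.12678122]
```

View pics/cw.png

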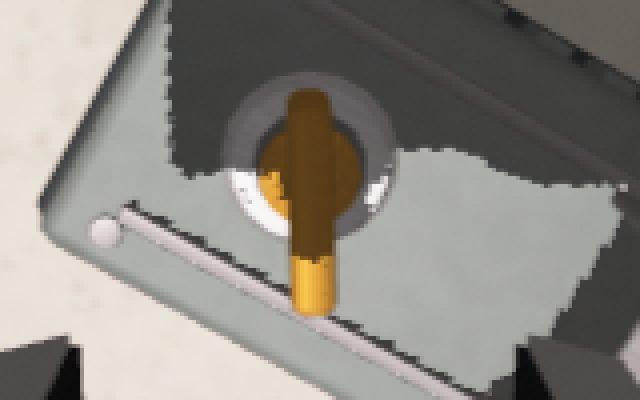

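Request:
play_rows(
  deltas=[
    [0,0.2,3.5,0,0,-0.02,0.6],
    [0,0.2,7,0,0,-0.02,0.6],
    [0,0.2,10.5,0,0,-0.02,0.6],
    [0,0.2,13,0,0,-0.02,0.6],
    [0,0.2,15.2,0,0,-0.02,0.6],
  ],
)

```text
t: 3.03
ee_pos: [0.5039, -0.1167, 0.0968]
eef_rot: [-0.177, 0.984, 0.0, -0.0]
ft_force: [0.9, 0.1, 0.3]
finger_gap: 0.0562
gripper_force: 0.0
```

Request:
play_rows(
  deltas=[
    [0,0,0,0,0,0,0.4],
    [0,0,0,0,0,0,0.25],
    [0,0,0,0,0,0,0.2],
    [0,0,0,0,0,0,0.15],
    [0,0,0,0,0,0,0.1],
  ],
  squeeze=5,
)

```text
t: 3.45
ee_pos: [0.5053, -0.1182, 0.0999]
eef_rot: [-0.176, 0.984, -0.0, 0.001]
ft_force: [-0.2, -0.7, -0.1]
finger_gap: 0.0264
gripper_force: 0.0
```

```bash
python3 d.py .5045 -.12 .098 200; 
```

```text
t 3.45 p [ 0.5053 -0.1182  0.0999] R [[-0.938, -0.346, 0.002], [-0.346, 0.938, 0.0], [-0.002, -0.0, -1.0]] q [-0.35  0.37  0.55  2.09 -0.28  0.75  2.31] F [-0.24 -0.69 -0.1 ] M [0.069 0.04  0.029] 0.02641019595789054 0.0
cm [ 0.14 -0.14  0.19] yaw now -159.74 az 0.005
```

Request:
play_rows(
  deltas=[
    [0,0,0,0,0,0,0.05],
    [0,0,0,0,0,0,0],
    [0,0,0,0,0,0,0],
    [0,0,0,0,0,0,0],
    [0,0,0,0,0,0,0],
  ],
  squeeze=5,
)

```text
t: 3.87
ee_pos: [0.5049, -0.1188, 0.0988]
eef_rot: [-0.176, 0.984, -0.0, 0.0]
ft_force: [0.5, -2.5, 7.0]
finger_gap: 0.0099
gripper_force: 5.0
```

```bash
python3 d.py .5045 -.12 .098 200; python3 -c "
from h import *
for i in range(4): st()
snap('wrist','w2.png')"
```

```text
t 3.87 p [ 0.5049 -0.1188  0.0988] R [[-0.938, -0.346, 0.001], [-0.346, 0.938, -0.0], [-0.001, -0.001, -1.0]] q [-0.35  0.37  0.55  2.09 -0.28  0.75  2.31] F [ 0.45 -2.51  6.96] M [-0.593 -0.258  0.004] 0.009943068556230028 5.005839094519615
cm [ 0.08 -0.1   0.08] yaw now -159.78 az 0.004
t 3.87 p [ 0.5049 -0.1188  0.0988] R [[-0.938, -0.346, 0.001], [-0.346, 0.938, -0.0], [-0.001, -0.001, -1.0]] q [-0.35  0.37  0.55  2.09 -0.28  0.75  2.31] F [ 0.45 -2.51  6.96] M [-0.593 -0.258  0.004] 0.009943068556230028 5.005839094519615
t 3.87 p [ 0.5049 -0.1188  0.0988] R [[-0.938, -0.346, 0.001], [-0.346, 0.938, -0.0], [-0.001, -0.001, -1.0]] q [-0.35  0.37  0.55  2.09 -0.28  0.75  2.31] F [ 0.45 -2.51  6.96] M [-0.593 -0.258  0.004] 0.009943068556230028 5.005839094519615
t 3.87 p [ 0.5049 -0.1188  0.0988] R [[-0.938, -0.346, 0.001], [-0.346, 0.938, -0.0], [-0.001, -0.001, -1.0]] q [-0.35  0.37  0.55  2.09 -0.28  0.75  2.31] F [ 0.45 -2.51  6.96] M [-0.593 -0.258  0.004] 0.009943068556230028 5.005839094519615
t 3.87 p [ 0.5049 -0.1188  0.0988] R [[-0.938, -0.346, 0.001], [-0.346, 0.938, -0.0], [-0.001, -0.001, -1.0]] q [-0.35  0.37  0.55  2.09 -0.28  0.75  2.31] F [ 0.45 -2.51  6.96] M [-0.593 -0.258  0.004] 0.009943068556230028 5.005839094519615
```

View pics/w2.png

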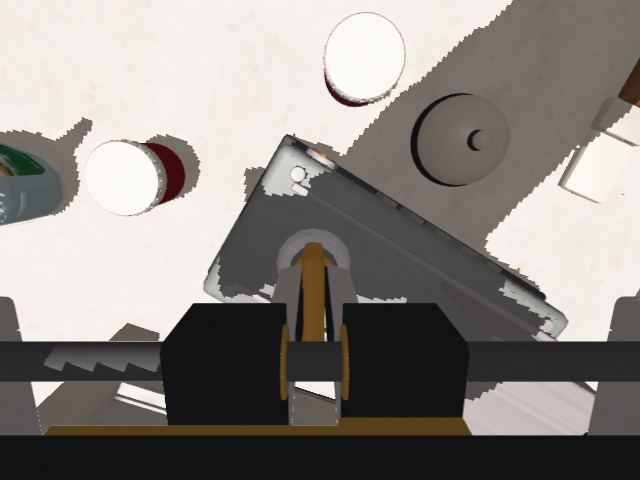

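Gripped: the fingers are on both sides of the wing at a 10 mm gap. Firm up to 50 N and start turning.

Request:
play_rows(
  deltas=[
    [0,0,0,0,0,0,0],
    [0,0,0,0,0,0,0],
    [0,0,0,0,0,0.04,0],
    [0,0,0.01,0,0,0.08,0],
    [0,0,0.02,0,0,0.15,0],
  ],
  squeeze=50,
)

```text
t: 4.33
ee_pos: [0.505, -0.1188, 0.0987]
eef_rot: [-0.101, 0.995, -0.0, 0.0]
ft_force: [0.9, -2.2, 7.1]
finger_gap: 0.0096
gripper_force: 50.0
```

Request:
play_rows(
  deltas=[
    [0,0,0.01,0,0,0.07,0],
    [0,0,0.01,0,0,0.14,0],
    [0,0,0.02,0,0,0.21,0],
    [0,0,0.03,0,0,0.28,0],
    [0,0,0.03,0,0,0.35,0],
  ],
)

```text
t: 4.75
ee_pos: [0.505, -0.1186, 0.0984]
eef_rot: [0.075, 0.997, -0.0, 0.0]
ft_force: [0.7, -0.8, 5.7]
finger_gap: 0.0095
gripper_force: 50.0
```

```bash
cat > s.py <<'E'
from h import *
s,Rm=ctrl.get_state(),0; Rm=R.from_quat(s['eef_rot']).as_matrix()
print('t',round(s['t'],2),'p',np.round(s['ee_pos'],4),'turned',round((np.radians(200.2)-np.arctan2(Rm[1,0],Rm[0,0]))%(2*np.pi),3),'F',np.round(s['ft_force'],2),'Ftool',np.round(Rm.T@s['ft_force'],1),'M',np.round(s['torque'],3),'Mtool',np.round(Rm.T@s['torque'],3),'q7',round(s['qpos'][6],2),'tau7',np.round(s['joint_torque'][6],3),round(s['finger_gap'],4),round(s['gripper_force'],1))
E
python3 s.py
```

```text
t 4.75 p [ 0.505  -0.1186  0.0984] turned 0.503 F [ 0.73 -0.79  5.74] Ftool [-0.8 -0.7 -5.7] M [-0.228 -0.314  0.003] Mtool [ 0.179 -0.345 -0.003] q7 1.88 tau7 2.273 0.0095 50.0
```

Request:
play_rows(
  deltas=[
    [0,0,0.0,0,0,0.06,0],
    [0,0,0.01,0,0,0.12,0],
    [0,0,0.02,0,0,0.18,0],
    [0,0,0.02,0,0,0.24,0],
    [0,0,0.03,0,0,0.3,0],
  ],
)

```text
t: 5.17
ee_pos: [0.5051, -0.1183, 0.098]
eef_rot: [0.223, 0.975, 0.0, 0.0]
ft_force: [1.4, 0.2, 6.8]
finger_gap: 0.0092
gripper_force: 50.0
```

Request:
play_rows(
  deltas=[
    [0,0,0.0,0,0,0.04,0],
    [0,0,0.01,0,0,0.07,0],
    [0,0,0.01,0,0,0.1,0],
    [0,0,0.02,0,0,0.12,0],
    [0,0,0.02,0,0,0.14,0],
  ],
)

```text
t: 5.58
ee_pos: [0.5052, -0.1182, 0.0978]
eef_rot: [0.29, 0.957, 0.0, 0.0]
ft_force: [1.7, 0.3, 6.9]
finger_gap: 0.0096
gripper_force: 50.0
```

```bash
python3 s.py
```

```text
t 5.58 p [ 0.5052 -0.1182  0.0978] turned 0.94 F [1.74 0.27 6.86] Ftool [-1.3  1.2 -6.9] M [ 0.148 -0.477  0.058] Mtool [-0.388 -0.315 -0.058] q7 1.52 tau7 0.536 0.0096 50.0
```

Request:
play_rows(
  deltas=[
    [0,0,0.0,0,0,0.03,0],
    [0,0,0.01,0,0,0.06,0],
    [0,0,0.01,0,0,0.09,0],
    [0,0,0.02,0,0,0.12,0],
    [0,0,0.02,0,0,0.15,0],
  ],
)

```text
t: 6.0
ee_pos: [0.5053, -0.1182, 0.0977]
eef_rot: [0.361, 0.933, 0.0, 0.001]
ft_force: [1.3, 0.8, 8.3]
finger_gap: 0.0096
gripper_force: 50.0
```

Request:
play_rows(
  deltas=[
    [0,0,0.0,0,0,0.03,0],
    [0,0,0.01,0,0,0.06,0],
    [0,0,0.01,0,0,0.09,0],
    [0,0,0.02,0,0,0.12,0],
    [0,0,0.02,0,0,0.15,0],
  ],
)

```text
t: 6.42
ee_pos: [0.5054, -0.1182, 0.0975]
eef_rot: [0.43, 0.903, 0.0, 0.001]
ft_force: [2.1, 1.5, 8.4]
finger_gap: 0.0095
gripper_force: 50.0
```

```bash
python3 s.py
```

```text
t 6.42 p [ 0.5054 -0.1182  0.0975] turned 1.241 F [2.07 1.52 8.35] Ftool [-0.1  2.6 -8.4] M [ 0.409 -0.647  0.034] Mtool [-0.761 -0.091 -0.034] q7 1.29 tau7 0.909 0.0095 50.0
```

Request:
play_rows(
  deltas=[
    [0,0,0.0,0,0,0.03,0],
    [0,0,0.01,0,0,0.06,0],
    [0,0,0.01,0,0,0.09,0],
    [0,0,0.01,0,0,0.12,0],
    [0,0,0.01,0,0,0.15,0],
  ],
)

```text
t: 6.83
ee_pos: [0.5055, -0.118, 0.0974]
eef_rot: [0.496, 0.868, 0.001, 0.001]
ft_force: [3.2, 2.5, 6.4]
finger_gap: 0.0098
gripper_force: 50.0
```

Request:
play_rows(
  deltas=[
    [0,0,0.0,0,0,0.03,0],
    [0,0,0.01,0,0,0.06,0],
    [0,0,0.01,0,0,0.09,0],
    [0,0,0.01,0,0,0.12,0],
    [0,0,0.01,0,0,0.15,0],
  ],
)

```text
t: 7.25
ee_pos: [0.5056, -0.118, 0.0973]
eef_rot: [0.56, 0.829, 0.001, 0.001]
ft_force: [3.0, 2.7, 6.6]
finger_gap: 0.0095
gripper_force: 50.0
```

```bash
python3 s.py
```

```text
t 7.25 p [ 0.5056 -0.118   0.0973] turned 1.541 F [2.99 2.66 6.57] Ftool [ 1.3  3.8 -6.6] M [ 0.538 -1.021  0.103] Mtool [-1.148  0.118 -0.103] q7 1.05 tau7 0.886 0.0095 50.0
```

Request:
play_rows(
  deltas=[
    [0,0,0.0,0,0,0.03,0],
    [0,0,0.01,0,0,0.06,0],
    [0,0,0.01,0,0,0.09,0],
    [0,0,0.02,0,0,0.12,0],
    [0,0,0.02,0,0,0.15,0],
  ],
)

```text
t: 7.67
ee_pos: [0.5057, -0.118, 0.0971]
eef_rot: [0.62, 0.785, 0.001, 0.001]
ft_force: [3.7, 1.7, 6.9]
finger_gap: 0.0095
gripper_force: 50.1
```

```bash
python3 s.py
```

```text
t 7.67 p [ 0.5057 -0.118   0.0971] turned 1.69 F [3.68 1.67 6.86] Ftool [ 0.8  4.  -6.9] M [ 0.501 -1.09   0.348] Mtool [-1.176  0.236 -0.347] q7 0.93 tau7 0.557 0.0095 50.1
```

Request:
play_rows(
  deltas=[
    [0,0,0.0,0,0,0.03,0],
    [0,0,0.01,0,0,0.06,0],
    [0,0,0.01,0,0,0.09,0],
    [0,0,0.02,0,0,0.12,0],
    [0,0,0.02,0,0,0.15,0],
  ],
)

```text
t: 8.08
ee_pos: [0.5058, -0.118, 0.097]
eef_rot: [0.677, 0.736, 0.001, 0.001]
ft_force: [3.2, 2.9, 7.8]
finger_gap: 0.0099
gripper_force: 50.1
```

```bash
python3 s.py
```

```text
t 8.08 p [ 0.5058 -0.118   0.097 ] turned 1.84 F [3.24 2.92 7.84] Ftool [ 2.6  3.5 -7.8] M [ 0.528 -1.088  0.409] Mtool [-1.128  0.437 -0.408] q7 0.82 tau7 0.515 0.0099 50.1
```

Bite was found at about 1.6 rad. Now slow turning for true readings.

Request:
play_rows(
  deltas=[
    [0,0,0.0,0,0,0.01,0],
    [0,0,0,0,0,0.02,0],
    [0,0,0,0,0,0.03,0],
    [0,0,0,0,0,0.04,0],
    [0,0,0.01,0,0,0.05,0],
  ],
)

```text
t: 8.5
ee_pos: [0.5058, -0.118, 0.0969]
eef_rot: [0.695, 0.719, 0.001, 0.001]
ft_force: [3.2, 2.0, 8.4]
finger_gap: 0.0096
gripper_force: 50.1
```

```bash
python3 s.py
```

```text
t 8.5 p [ 0.5058 -0.118   0.0969] turned 1.889 F [3.17 1.96 8.38] Ftool [ 1.9  3.3 -8.4] M [ 0.511 -1.128  0.387] Mtool [-1.145  0.473 -0.386] q7 0.78 tau7 -0.122 0.0096 50.1
```

Request:
play_rows(
  deltas=[
    [0,0,0.0,0,0,0.01,0],
    [0,0,0,0,0,0.02,0],
    [0,0,0,0,0,0.03,0],
    [0,0,0,0,0,0.04,0],
    [0,0,0.01,0,0,0.05,0],
  ],
)

```text
t: 8.92
ee_pos: [0.5059, -0.118, 0.0968]
eef_rot: [0.713, 0.702, 0.001, 0.001]
ft_force: [4.2, 1.7, 8.6]
finger_gap: 0.0097
gripper_force: 50.1
```

```bash
python3 s.py
```

```text
t 8.92 p [ 0.5059 -0.118   0.0968] turned 1.939 F [4.22 1.66 8.57] Ftool [ 1.7  4.2 -8.6] M [ 0.479 -1.152  0.4  ] Mtool [-1.145  0.498 -0.399] q7 0.74 tau7 -0.135 0.0097 50.1
```

Request:
play_rows(
  deltas=[
    [0,0,0.0,0,0,0.02,0],
    [0,0,0,0,0,0.04,0],
    [0,0,0,0,0,0.06,0],
    [0,0,0.01,0,0,0.08,0],
    [0,0,0.01,0,0,0.1,0],
  ],
)

```text
t: 9.33
ee_pos: [0.5059, -0.1181, 0.0967]
eef_rot: [0.747, 0.665, 0.001, 0.001]
ft_force: [4.3, 1.9, 8.5]
finger_gap: 0.0098
gripper_force: 50.1
```

```bash
python3 s.py
```

```text
t 9.33 p [ 0.5059 -0.1181  0.0967] turned 2.039 F [4.3  1.9  8.51] Ftool [ 2.4  4.1 -8.5] M [ 0.476 -1.269  0.464] Mtool [-1.205  0.62  -0.463] q7 0.67 tau7 0.156 0.0098 50.1
```

Request:
play_rows(
  deltas=[
    [0,0,0.0,0,0,0.01,0],
    [0,0,0,0,0,0.02,0],
    [0,0,0,0,0,0.03,0],
    [0,0,0,0,0,0.04,0],
    [0,0,0.01,0,0,0.05,0],
  ],
)

```text
t: 9.75
ee_pos: [0.506, -0.1181, 0.0966]
eef_rot: [0.763, 0.646, 0.001, 0.001]
ft_force: [4.0, 2.4, 9.7]
finger_gap: 0.0099
gripper_force: 50.1
```

```bash
python3 s.py
```

```text
t 9.75 p [ 0.506  -0.1181  0.0966] turned 2.089 F [4.05 2.4  9.67] Ftool [ 3.   3.6 -9.7] M [ 0.503 -1.22   0.457] Mtool [-1.121  0.698 -0.456] q7 0.63 tau7 -0.175 0.0099 50.1
```

Request:
play_rows(
  deltas=[
    [0,0,0.0,0,0,0.01,0],
    [0,0,0,0,0,0.02,0],
    [0,0,0,0,0,0.03,0],
    [0,0,0,0,0,0.04,0],
    [0,0,0.01,0,0,0.05,0],
  ],
)

```text
t: 10.17
ee_pos: [0.506, -0.1181, 0.0966]
eef_rot: [0.779, 0.627, 0.001, 0.001]
ft_force: [4.2, 1.3, 10.3]
finger_gap: 0.0097
gripper_force: 50.1
```

```bash
python3 s.py
```

```text
t 10.17 p [ 0.506  -0.1181  0.0966] turned 2.139 F [ 4.23  1.3  10.34] Ftool [  2.2   3.9 -10.3] M [ 0.472 -1.26   0.481] Mtool [-1.129  0.732 -0.48 ] q7 0.59 tau7 -0.187 0.0097 50.1
```

Torque is 0.48 N m, consistent with the bite at about 1.67 rad. One small step more, then release.

Request:
play_rows(
  deltas=[
    [0,0,0.0,0,0,0.01,0],
    [0,0,0,0,0,0.02,0],
    [0,0,0,0,0,0.03,0],
    [0,0,0,0,0,0.04,0],
    [0,0,0,0,0,0.05,0],
  ],
)

```text
t: 10.58
ee_pos: [0.506, -0.1181, 0.0966]
eef_rot: [0.794, 0.607, 0.001, 0.001]
ft_force: [4.6, 0.9, 9.2]
finger_gap: 0.0097
gripper_force: 50.1
```

```bash
python3 s.py
```

```text
t 10.58 p [ 0.506  -0.1181  0.0966] turned 2.189 F [4.62 0.9  9.2 ] Ftool [ 2.1  4.2 -9.2] M [ 0.44  -1.317  0.437] Mtool [-1.155  0.771 -0.436] q7 0.55 tau7 -0.192 0.0097 50.1
```

Request:
play_rows(
  deltas=[
    [0,0,0,0,0,0,0],
    [0,0,0,0,0,0,0.15],
    [0,0,0,0,0,0,0.3],
    [0,0,0,0,0,0,0.45],
    [0,0,0,0,0,0,0.45],
  ],
)

```text
t: 11.0
ee_pos: [0.5042, -0.1183, 0.0958]
eef_rot: [0.795, 0.607, -0.0, -0.0]
ft_force: [-0.3, 0.5, -0.7]
finger_gap: 0.0307
gripper_force: 0.0
```

```bash
python3 s.py
```

```text
t 11.0 p [ 0.5042 -0.1183  0.0958] turned 2.19 F [-0.27  0.51 -0.69] Ftool [ 0.4 -0.4  0.7] M [-0.081  0.038 -0.038] Mtool [ 0.016 -0.088  0.038] q7 0.55 tau7 -0.001 0.0307 0.0
```

Request:
play_rows(
  deltas=[
    [0,0,-2,0,0,0,0.5],
    [0,0,-5,0,0,0,0.5],
    [0,0,-8,0,0,0,0.5],
    [0,0,-11,0,0,0,0.5],
    [0,0,-14,0,0,0,0.5],
  ],
)

```text
t: 11.42
ee_pos: [0.5039, -0.1187, 0.2368]
eef_rot: [0.795, 0.607, -0.001, 0.0]
ft_force: [0.2, 1.8, -0.2]
finger_gap: 0.0469
gripper_force: 0.0
```

Request:
play_rows(
  deltas=[
    [3,-0.3,0,0,0,-0.02,0.5],
    [6,-0.6,0,0,0,-0.04,0.5],
    [9,-0.9,0,0,0,-0.06,0.5],
    [12,-1.2,0,0,0,-0.08,0.5],
    [12,-1.2,0,0,0,-0.1,0.5],
  ],
)

```text
t: 11.83
ee_pos: [0.5252, 0.0063, 0.2354]
eef_rot: [0.761, 0.649, -0.0, -0.0]
ft_force: [0.2, 1.3, 0.4]
finger_gap: 0.0471
gripper_force: 0.0
```

```bash
python3 d.py .531 .034 .1 80.2; python3 - <<'E'
from h import *
a=snap('top','top3.png');c=snap('wrist','w3.png'); 
for n,p in (('wing',(.5045,-.1195,.112)),('fin',(.531,.034,.122))): print(n,proj(a,np.array(p)),proj(c,np.array(p)))
cv2.imwrite('pics/m3.png',np.hstack([cv2.resize(c['image'][:,:,::-1],(480,360)),cv2.resize(a['image'][190:300,220:318,::-1],(320,360),interpolation=3)]))
E
```

```text
t 11.83 p [0.5252 0.0063 0.2354] R [[0.158, 0.987, -0.001], [0.987, -0.158, 0.0], [0.0, -0.001, -1.0]] q [-1.15  0.42  1.32  1.97 -0.46  1.11  0.21] F [0.2  1.29 0.37] M [ 0.01   0.052 -0.009] 0.04709334284230651 0.0
cm [ 2.82  0.15 13.54] yaw now 80.92 az 0.013
wing (np.float64(341.8370808601101), np.float64(237.90920547121527)) (np.float64(313.3185436816308), np.float64(369.82891407525904))
fin (np.float64(237.54737608990933), np.float64(220.76385762622388)) (np.float64(315.79611790119793), np.float64(197.14498098258082))
```

View pics/w3.png

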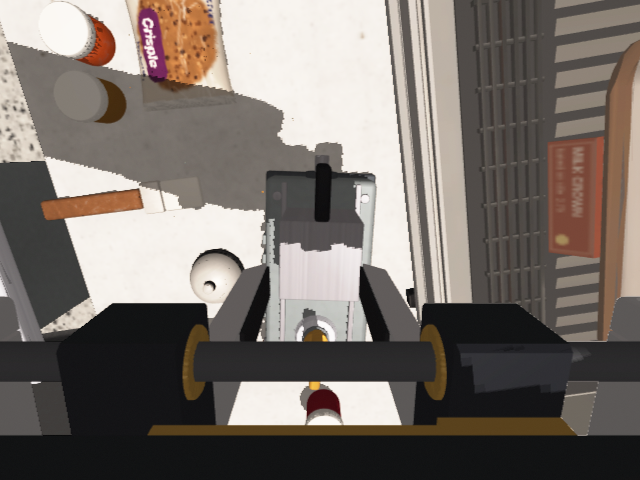

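Wrist view: fin from about (323,163) to (323,220) with the hood below it, and the gearbox rails parallel to tool x. Joint 3 is close to its limit, so I'll check that too.

```bash
python3 - <<'E'
from h import *
c=dict(np.load('pics/w3.npz')); a=dict(np.load('pics/top3.npz'))
for p in [(323,164),(323,219)]: print('fin',plane(c,*p,.122)[:2])
for p in [(281,249),(364,249),(280,299),(358,300)]: print('hood',plane(c,*p,.122)[:2])
e=plane(c,322,219,.122)
E
```

```text
fin [0.54020554 0.05770983]
fin [0.53385767 0.01634485]
hood [ 0.49740235 -0.0022992 ]
hood [ 0.5621969  -0.01258726]
hood [ 0.48901264 -0.04396327]
hood [ 0.55191236 -0.05482111]
```

Request:
play_rows(
  deltas=[
    [0.5,0,0,0,0,0.005,0.5],
    [1.0,0,0,0,0,0.01,0.5],
    [1.5,0.1,0,0,0,0.01,0.5],
  ],
)

```text
t: 12.18
ee_pos: [0.5278, 0.0148, 0.236]
eef_rot: [0.767, 0.641, 0.0, -0.0]
ft_force: [0.2, -0.0, -1.1]
finger_gap: 0.0468
gripper_force: 0.0
```

```bash
python3 d.py .531 .034 .1 80.2
```

```text
t 12.18 p [0.5278 0.0148 0.236 ] R [[0.178, 0.984, -0.0], [0.984, -0.178, 0.0], [0.0, -0.0, -1.0]] q [-1.17  0.43  1.33  1.96 -0.47  1.11  0.18] F [ 0.21 -0.03 -1.08] M [-0.074  0.033  0.066] 0.04684515001196878 0.0
cm [ 1.95 -0.03 13.6 ] yaw now 79.76 az -0.008
```

Request:
play_rows(
  deltas=[
    [0.8,0.2,0,0,0,0,0.5],
    [1.6,0.2,2,0,0,0,0.5],
    [1.6,0.2,4,0,0,0,0.5],
    [1.6,0.2,6,0,0,0,0.5],
    [1.6,0.2,6,0,0,0,0.5],
  ],
)

```text
t: 12.6
ee_pos: [0.5314, 0.031, 0.1733]
eef_rot: [0.767, 0.642, -0.002, -0.001]
ft_force: [-1.1, -0.7, -0.6]
finger_gap: 0.047
gripper_force: 0.0
```

```bash
python3 d.py .534 .036 .1 80.2; python3 - <<'E'
from h import *
c=snap('wrist','w4.png'); print(proj(c,np.array([.534,.036,.122])))
E
```

```text
t 12.6 p [0.5314 0.031  0.1733] R [[0.175, 0.985, -0.004], [0.985, -0.175, -0.001], [-0.002, -0.003, -1.0]] q [-1.09  0.51  1.21  2.02 -0.56  1.01  0.22] F [-1.15 -0.69 -0.6 ] M [-0.07   0.127  0.026] 0.046965832114261835 0.0
cm [0.55 0.19 7.33] yaw now 79.91 az -0.005
(np.float64(316.6081019415506), np.float64(252.3233322114571))
```

View pics/w4.png

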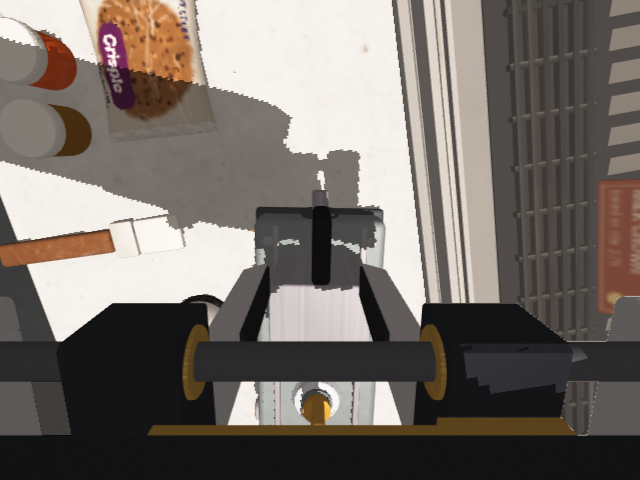

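Fin at u≈321, v 207–284, about 5 mm further along +y than targeted; it sits between the fingers. I'll correct and descend.

Request:
play_rows(
  deltas=[
    [0.7,0.3,1.5,0,0,0,0.5],
    [0.7,0.3,3.5,0,0,0,0.5],
    [0.7,0.3,5.5,0,0,0,0.5],
    [0.7,0.3,7.2,0,0,0,0.5],
    [0.7,0.3,7.2,0,0,0,0.4],
  ],
  squeeze=10,
)

```text
t: 13.07
ee_pos: [0.5364, 0.037, 0.1029]
eef_rot: [0.767, 0.642, -0.001, -0.0]
ft_force: [-0.5, 0.6, -0.1]
finger_gap: 0.0432
gripper_force: 0.0
```

Request:
play_rows(
  deltas=[
    [0,0,0,0,0,0,0.25],
    [0,0,0,0,0,0,0.1],
    [0,0,0,0,0,0,0],
    [0,0,0,0,0,0,0],
    [0,0,0,0,0,0,0],
  ],
)

```text
t: 13.48
ee_pos: [0.5367, 0.0372, 0.1046]
eef_rot: [0.766, 0.642, 0.0, -0.0]
ft_force: [0.8, 0.3, 14.9]
finger_gap: 0.0118
gripper_force: 10.0
```

```bash
python3 d.py .5045 -.119 .1 80.2
```

```text
t 13.48 p [0.5367 0.0372 0.1046] R [[0.175, 0.985, -0.0], [0.985, -0.175, 0.001], [0.001, -0.0, -1.0]] q [-0.99  0.59  1.07  2.06 -0.68  0.9   0.29] F [ 0.77  0.29 14.92] M [ 0.022 -0.012 -0.132] 0.011823873687937907 10.003097355365753
cm [-15.94  -0.44   0.45] yaw now 79.93 az -0.005
```

Request:
play_rows(
  deltas=[
    [-0.5,0,0,0,0,0,0],
    [-1.5,0,0,0,0,0,0],
    [-2.5,0,0,0,0,0,0],
    [-3.5,0,0,0,0,0,0],
    [-4.5,0,0,0,0,0,0],
  ],
  squeeze=25,
)

```text
t: 13.9
ee_pos: [0.5282, -0.007, 0.1046]
eef_rot: [0.766, 0.642, 0.0, -0.001]
ft_force: [-10.9, 7.0, 19.2]
finger_gap: 0.012
gripper_force: 25.0
```

```bash
python3 d.py .5045 -.119 .1 80.2
```

```text
t 13.9 p [ 0.5282 -0.007   0.1046] R [[0.175, 0.985, -0.001], [0.985, -0.175, 0.002], [0.002, -0.002, -1.0]] q [-0.92  0.57  1.07  2.08 -0.67  0.88  0.37] F [-10.89   7.02  19.2 ] M [ 1.163  2.518 -0.228] 0.011953751792718322 25.014199018478394
cm [-11.45  -0.38   0.44] yaw now 79.93 az -0.005
```

Request:
play_rows(
  deltas=[
    [-0.8,-0.1,-0.2,0,0,0,0],
    [-1.8,-0.13,-0.2,0,0,0,0],
    [-2.8,-0.16,-0.2,0,0,0,0],
    [-3.6,-0.18,-0.2,0,0,0,0],
    [-4.2,-0.2,-0.2,0,0,0,0],
  ],
)

```text
t: 14.32
ee_pos: [0.52, -0.0484, 0.1058]
eef_rot: [0.767, 0.642, 0.0, 0.0]
ft_force: [8.3, 1.8, -21.5]
finger_gap: 0.0121
gripper_force: 25.0
```

```bash
python3 d.py .5045 -.119 .1 80.2
```

```text
t 14.32 p [ 0.52   -0.0484  0.1058] R [[0.175, 0.985, 0.001], [0.985, -0.175, -0.0], [0.0, 0.001, -1.0]] q [-0.85  0.56  1.08  2.09 -0.65  0.87  0.44] F [  8.32   1.84 -21.48] M [ 0.345 -1.931 -0.278] 0.012115833575251173 25.007478296756744
cm [-7.22 -0.29  0.58] yaw now 79.9 az -0.005
```

Request:
play_rows(
  deltas=[
    [-0.2,0.08,0.1,0,0,0,0],
    [-0.5,0.08,0.1,0,0,0,0],
    [-0.7,0.07,0.1,0,0,0,0],
    [-0.9,0.06,0.1,0,0,0,0],
    [-1.1,0.05,0.1,0,0,0,0],
  ],
)

```text
t: 14.73
ee_pos: [0.5181, -0.0589, 0.1055]
eef_rot: [0.767, 0.642, 0.0, -0.001]
ft_force: [-5.7, 4.1, 11.9]
finger_gap: 0.0119
gripper_force: 25.0
```

```bash
python3 d.py .5045 -.119 .1 80.2
```

```text
t 14.73 p [ 0.5181 -0.0589  0.1055] R [[0.175, 0.985, -0.0], [0.985, -0.175, 0.001], [0.001, -0.001, -1.0]] q [-0.82  0.56  1.07  2.1  -0.65  0.87  0.46] F [-5.68  4.06 11.95] M [ 0.801  1.243 -0.31 ] 0.01190529781371007 25.009721517562866
cm [-6.15 -0.28  0.55] yaw now 79.9 az -0.005
```

Request:
play_rows(
  deltas=[
    [-0.15,-0.03,0,0,0,0,0],
    [-0.3,-0.03,0,0,0,0,0],
    [-0.4,-0.03,0,0,0,0,0],
    [-0.5,-0.03,0,0,0,0,0],
  ],
)

```text
t: 15.07
ee_pos: [0.5171, -0.0637, 0.1056]
eef_rot: [0.767, 0.642, 0.0, -0.0]
ft_force: [-3.9, 4.1, 10.7]
finger_gap: 0.0122
gripper_force: 25.0
```

```bash
python3 d.py .5045 -.119 .1 80.2
```

```text
t 15.07 p [ 0.5171 -0.0637  0.1056] R [[0.175, 0.985, -0.0], [0.985, -0.175, 0.001], [0.001, -0.0, -1.0]] q [-0.81  0.55  1.07  2.1  -0.65  0.87  0.47] F [-3.91  4.12 10.71] M [ 0.757  1.084 -0.271] 0.01218879096894083 25.008147060871124
cm [-5.66 -0.27  0.55] yaw now 79.91 az -0.005
```

Still moving freely at about 4 N, with 102.5 mm travelled. The stop is within the next ~8 mm.

Request:
play_rows(
  deltas=[
    [-0.1,-0.02,0,0,0,0,0],
    [-0.2,-0.02,0,0,0,0,0],
    [-0.3,-0.02,0,0,0,0,0],
  ],
)

```text
t: 15.32
ee_pos: [0.5169, -0.0646, 0.1055]
eef_rot: [0.766, 0.643, 0.001, -0.001]
ft_force: [-1.0, 21.2, 15.3]
finger_gap: 0.012
gripper_force: 25.0
```

Request:
play_rows(
  deltas=[
    [-0.1,0,0,0,0,0,0],
    [-0.2,0,0,0,0,0,0],
    [-0.2,0,0,0,0,0,0],
  ],
)

```text
t: 15.57
ee_pos: [0.5168, -0.0652, 0.1055]
eef_rot: [0.766, 0.643, 0.002, -0.002]
ft_force: [-2.1, 23.4, 12.5]
finger_gap: 0.0119
gripper_force: 25.0
```

```bash
python3 d.py .5045 -.119 .1 80.2
```

```text
t 15.57 p [ 0.5168 -0.0652  0.1055] R [[0.173, 0.985, 0.0], [0.985, -0.173, 0.006], [0.006, -0.001, -1.0]] q [-0.81  0.55  1.07  2.1  -0.65  0.87  0.48] F [-2.12 23.41 12.48] M [ 5.087  0.317 -0.252] 0.011880630545351361 25.025716423988342
cm [-5.51 -0.29  0.52] yaw now 80.06 az -0.002
```

Hard stop: force jumped from 4 to 23 N with the fin 55–56 mm from the plug, as a shut guard should be. Release and retreat.

Request:
play_rows(
  deltas=[
    [0,0,0,0,0,0,0.15],
    [0,0,0,0,0,0,0.3],
    [0,0,0,0,0,0,0.45],
    [0,0,0,0,0,0,0.5],
  ],
)

```text
t: 15.9
ee_pos: [0.516, -0.0693, 0.1051]
eef_rot: [0.767, 0.642, -0.0, 0.0]
ft_force: [0.6, 0.1, -0.3]
finger_gap: 0.0309
gripper_force: 0.0
```

Request:
play_rows(
  deltas=[
    [0.3,0,-2,0,0,0,0.5],
    [0.3,0,-5,0,0,0,0.5],
    [0.3,0,-8,0,0,0,0.5],
    [0.3,0,-11,0,0,0,0.5],
    [0.3,0,-14,0,0,0,0.5],
  ],
)

```text
t: 16.32
ee_pos: [0.5161, -0.0667, 0.2462]
eef_rot: [0.767, 0.642, -0.001, 0.0]
ft_force: [0.6, 0.4, 1.0]
finger_gap: 0.0469
gripper_force: 0.0
```

Request:
play_rows(
  deltas=[
    [3,0,-1,0,0,0,0.5],
    [6,0,-2,0,0,0,0.5],
    [9,0,-2,0,0,0,0.5],
    [11,-2,-2,0,0,0,0.5],
    [11,-2,-2,0,0,0,0.5],
  ],
)

```text
t: 16.73
ee_pos: [0.5147, 0.0506, 0.2644]
eef_rot: [0.765, 0.644, -0.001, -0.0]
ft_force: [0.4, 0.5, -0.1]
finger_gap: 0.047
gripper_force: 0.0
```

```bash
python3 s.py; python3 - <<'E'
from h import *
a=snap('top','top5.png');b=snap('scene','scene5.png')
cv2.imwrite('pics/fin.png',np.hstack([cv2.resize(a['image'][170:350,200:450,::-1],(400,288)),cv2.resize(b['image'][150:350,220:470,::-1],(400,288))]))
E
```

```text
t 16.73 p [0.5147 0.0506 0.2644] turned 2.094 F [ 0.39  0.49 -0.07] Ftool [0.6 0.3 0.1] M [-0.062  0.038  0.033] Mtool [ 0.027 -0.067 -0.033] q7 0.01 tau7 -2.547 0.047 0.0
```

View pics/fin.png

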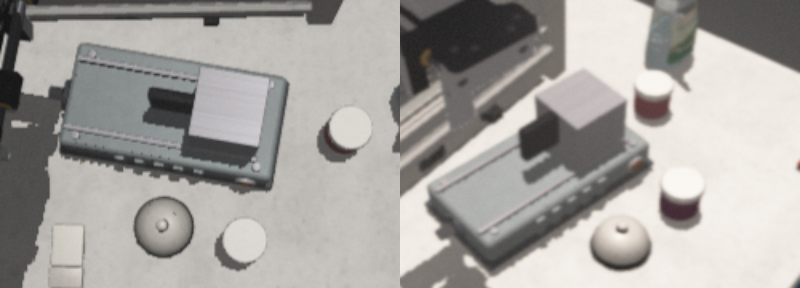

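The final view shows the hood over the plug, and the jars and bell in place. One quick check of the wing angle in the earlier image (slip check) before handing in.

```bash
python3 - <<'E'
from h import *
for f,n in (('top3.npz','a'),('w3.npz','w')):
    a=dict(np.load('pics/'+f)); h=cv2.cvtColor(a['image'],cv2.COLOR_RGB2HSV); m=cv2.inRange(h,(10,120,40),(28,255,255)); k=np.zeros_like(m)
    if n=='w': k[325:345,295:340]=m[325:345,295:340]; k[375:395,295:340]=m[375:395,295:340]
    else: k[215:260,322:366]=m[215:260,322:366]
    ys,xs=np.nonzero(k); 
    if len(xs)<5: print(n,'hidden'); continue
    P=np.array([plane(a,x,y,.110)[:2] for x,y in zip(xs,ys)]); v=cv2.fitLine(P.astype(np.float32),2,0,.001,.001).ravel(); print(n,len(xs),'yaw',np.degrees(np.arctan2(v[1],v[0]))%180,np.ptp(P,0))
E
```

```text
a 185 yaw 75.85799 [0.02446923 0.0415622 ]
w 310 yaw 79.367 [0.02321038 0.05880416]
```

```bash
python3 -c "
from bench import ctrl
print(ctrl.close_job())"
```

```text
the job is handed in; nothing more can be done
None
```

The plug is snug at about 0.49 N m (readings 0.44–0.48, turned about 0.5 rad past the bite with no slip seen), the guard is shut against its hard stop, the jars and bell look undisturbed in the last view, and the job was handed in at about 17 s.

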